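# Couple the photo-eye arm to its hitch ball and latch it

### The arm

A 6-joint arm with a two-finger parallel gripper is mounted at the origin on the work surface. World frame = base frame: x ahead of the robot, y to its left, z up, the work surface at z = 0. Lengths are in m, angles in degrees, forces in N, time in s.
With the tool pointing down it reaches from about 0.25 to 0.8 m from the base axis. Payload 3.9 kg.
Tool frame: the origin (TCP) lies between the finger pads; the fingertips stand 25 mm ahead of it and the grasp point (between the pads) lies 6 mm ahead of it; z points along the fingers, y is the direction in which the jaws open and shut (so a half turn about z gives the same grasp; the last joint's range is limited). The gripper opens to 85 mm and grips with 20 to 120 N. Pads are 22 mm wide; open, the fingers measure 114 mm over their backs; the gripper's body (76 mm by 85 mm) begins 54 mm behind the grasp point. The pads swing forward as they close: fully open they stand 13 mm farther back than shut.
Start: joints at [-70.359, 14.897, -7.913, 67.191, 0, 90], TCP at [0.176, -0.494, 0.256] pointing down, gripper open.
Joint ranges: [-159.42, 159.42], [-47.68, 98.78], [-73.54, 78.23], [-108.79, 121.32], [-90, 84.71], [-180, 180]. Speed limits (degrees/s): [147.25, 147.25, 180, 180, 180, 180].

### API

Orientations are given as a 3x3 rotation matrix whose columns are the frame's x, y, z axes.
In Python, from station import manip gives the robot as it stands.
- The arm moves only by the tool drive_tool, never from a script. Its argument "plan" is a list of rows, each an object of numbers: "claw": the opening, from 0 (shut) to 1 (fully open); "x", "y", "z": the shift along the tool's x, y, z each as a share of 0.8 m, from -1 to 1; "ax", "ay", "az": the turn, a rotation vector about the tool's x, y, z each as a share of pi/2 rad, from -1 to 1. In form: [{"claw": .., "x": .., "y": .., "z": .., "ax": .., "ay": .., "az": ..}, ...]. A call has 1 to 5 rows; each row is the pose to reach, as a shift and turn from the pose measured when the call began, along the tool's axes at that moment; what a row does not reach only later rows make up. A row lasts 1/12 s, in which the tool goes at most 41.7 mm and 7.16 degrees, less where a joint would pass 70% of its speed; a pose out of reach is approached as far as the arm can. A call with a number of a shift or a turn outside -1 to 1 is refused whole. A call with a gripper value outside its range is refused whole. The fingers move at their own pace and stop on an object; "squeeze" is the grip in N (left out, the last holds). Time passes only in rows, so rows that repeat a pose let the fingers close. It gives the time, the measured TCP pose, the force and the opening at its end, in the units of the state.
- manip.read_state(): the state, without advancing time (a new reading comes with each control period).
- manip.camera(name): name is "scene" or "top" or "wrist"; returns the picture (480x640x3 uint8, red, green, blue); there is no depth.
- manip.camera_model(name): a dict with "mtx" (3x3 intrinsics, pixels), "world_from_camera" (4x4, takes a point from camera to world coordinates). Camera axes: x right, y down, z forward; pixel columns grow to the right and rows downward; lengths in m; the calibration is good to about 2 mm. A picture is of the moment at which its call begins: read the wrist's pose just before it. camera_model takes no time and is no camera call; for the wrist camera it gives the pose at the moment of the call.
- manip.hand_in(): hands the job in, once; it reports no verdict.
The state is a dict: "t": time; "joint_pos": joint angles; "joint_velocities": joint speeds; "tau": joint torques, N m; "eef_pos": TCP position; "orientation": TCP orientation; "ft_force": force on the tool from outside, world axes, zero at the start; "wrist_torque": the same for the moment, N m; "finger_gap": finger opening in m.
Only numpy, scipy, OpenCV 4.12 (cv2) and the standard library are available. Lean on these libraries where they do the work, as an engineer would, in place of code of your own. Each camera call takes 0.05 s, during which the arm holds its last target. There are 200 camera calls.

### The job

Take the yellow coupler of the photo-eye arm off the rubber mat, lower its socket gently over the steel ball of the blue-topped stand until its rim lies flat on the blue disc, and then press the red latch lever down until it is fully home. The ball is set about 10 mm off the disc's centre to one side or another, so feel for it with light touches: never load the stand with more than about 40 N, keep the coupler level (within 8 degrees) all the while, and leave everything else on the bench where it is.

Things in the scene. Friction and masses are not known exactly. Their poses are not given: they have to be found in the camera images.
- stand_seat (a point): centre of the level top of the stand's fixed blue disc, 92 mm wide, 58 mm above the bench. On it a 25 mm steel ball on a 14 mm neck: centre 17 mm, its flat top (15 mm wide) 27 mm above the disc. It is clamped rigidly in an eccentric mount: 9 to 11.5 mm off the disc's centre, in any direction. Neither is measured, and neither changes during the job.
- coupler_socket (a point): centre of the round mouth in the underside of the loose yellow coupler head (60 mm wide, 42 mm tall; 0.34 to 0.49 kg in all, most of it in the head), at first on a 4 mm rubber mat. The mouth opens a straight bore 29 mm wide, 34 mm deep for the ball; seated, this point is level with the blue disc. z up; x from the head along the grey bar to the black photo-eye.
- coupler_grip (a point): centre of the coupler's grey bar, to be gripped across its width (along y): 62 mm along x from the socket's axis, 29 mm above the rim. The bar is 24 mm wide, 22 mm tall and free from 30 to 87 mm along x from that axis; then the photo-eye, 30 mm wide, to 109 mm. Same axes as coupler_socket. Grip firmly (about 70 N) lest the heavy head pitch.
- lever_tip (a point): end of the red latch lever, 50 mm from its hinge, which lies 22 mm ahead of the socket axis (x = +22 mm, the bar's side) and 51 mm above the rim and turns about the coupler's y. The lever is 6 mm thick, 16 mm wide. Raised: tip at x = -19 mm, 80 mm above the rim. Home: level, upper side 54 mm (last 12 mm: 56 mm) above the rim. Pushed straight down at x = -10 to 0 mm, it does not tip the coupler.
- lever (a joint): latch lever angle, rad: 0 fully raised (35 degrees up), 0.61 fully home (level), at a hard stop. Starts at 0 to 0.08. Friction of 0.12 N m, no spring: it stays where left; 3 to 6 N straight down at the place given moves it.
- button_box: white box with five coloured push-buttons, 55 x 200 x 45 mm, origin under its centre; leave alone
- spare_stud: spare loose hitch ball on a 40 mm round foot, 47 mm tall, origin under its centre; leave alone
- driver: screwdriver lying on the bench; leave alone
- part_tray: grey parts tray with one divider, 130 x 170 x 35 mm, with a red and a blue block in it, origin under its centre; leave alone
- bolt_cup: blue plastic cup, 70 mm across, 60 mm tall, origin under its centre; leave alone

How it is judged:
By the outcome, as a careful person would: the job done as asked, in the order asked, and still so for the second after the job is handed in, with the robot touching nothing.
It also fails if it takes over 54 s, if anything falls off the work surface, if the arm or the gripper's body presses on something with over 40 N, if the wrist force passes 120 N, or if a joint passes its speed limit or range.

## Working session

There is one attempt and no reset: what is moved stays moved. The work goes in short steps, Python scripts to look and compute and a tool call to move; the robot and the scene stay as the last step left them, time stands still between calls to the robot, and variables do not carry over. Pictures are saved under pics/ and viewed, about 8 in all and at most 12, crops included, and the job is handed in when it is done.

Besides the shell and the picture viewer there is one more tool, called after "Request:" in YAML: its name, and indented under it one key for each argument. drive_tool: Moves the arm, as the interface text tells. Its arguments: {"type":"object","properties":{"plan":{"type":"array","items":{"type":"object","properties":{"claw":{"type":"number"},"x":{"type":"number"},"y":{"type":"number"},"z":{"type":"number"},"ax":{"type":"number"},"ay":{"type":"number"},"az":{"type":"number"}}}},"squeeze":{"type":"number"}},"required":["plan"]}

```bash
ls; mkdir -p pics; cat > h.py <<'E'
import numpy as np, cv2
from station import manip
def save(n,f):
    im=manip.camera(n); cv2.imwrite('pics/'+f,im[:,:,::-1]); return im
def ray(m,u,v):
    T=np.array(m["world_from_camera"]);K=np.array(m["mtx"])
    d=T[:3,:3]@np.linalg.solve(K,[u,v,1.]); return T[:3,3],d
def onz(m,u,v,z):
    o,d=ray(m,u,v); return o+d*(z-o[2])/d[2]
def proj(m,p):
    T=np.array(m["world_from_camera"]);K=np.array(m["mtx"])
    c=T[:3,:3].T@(np.array(p)-T[:3,3]); q=K@c; return q[:2]/q[2]
E
python3 - <<'E'
from h import *
s=manip.read_state(); print(s)
for n in ("top","scene"):
    save(n,n+'0.png'); print(n,manip.camera_model(n))
E
```

```text
pics
{'t': 0.0, 'joint_pos': array([-7.03594845e+01,  1.49348343e+01, -7.98762197e+00,  6.71896354e+01,
       -4.45238880e-04,  9.00003279e+01]), 'joint_velocities': array([ 0.07588966,  0.04981086,  0.00919803, -0.07887879, -0.01747207,
        0.02801787]), 'tau': array([ 1.39333129e-03, -4.05675888e+01,  2.53923798e+01,  1.86178414e-02,
       -1.45691311e-04, -8.11774242e-06]), 'eef_pos': array([ 0.17624277, -0.49384872,  0.25546077]), 'orientation': array([[ 9.41821928e-01,  3.36111608e-01, -6.64888600e-04],
       [ 3.36112266e-01, -9.41820131e-01,  1.83993468e-03],
       [-7.78206523e-06, -1.95636804e-03, -9.99998086e-01]]), 'ft_force': array([ 1.0592046 , -0.24852553, -0.69933415]), 'wrist_torque': array([ 0.01543467, -0.04441629, -0.04110651]), 'finger_gap': 0.08548664928005936}
top {'mtx': array([[479.80932712,   0.        , 322.42802388],
       [  0.        , 479.80932712, 239.31128112],
       [  0.        ,   0.        ,   1.        ]]), 'world_from_camera': array([[ 0.02042818, -0.98888537,  0.14726986,  0.49682203],
       [-0.99967161, -0.01792351,  0.01831448,  0.00144607],
       [-0.01547133, -0.14759563, -0.98892678,  1.02597286],
       [ 0.        ,  0.        ,  0.        ,  1.        ]])}
scene {'mtx': array([[624.29669879,   0.        , 319.14776949],
       [  0.        , 624.29669879, 238.85612472],
       [  0.        ,   0.        ,   1.        ]]), 'world_from_camera': array([[-0.33407467,  0.57419494, -0.74745855,  1.53274732],
       [ 0.94240116,  0.18955433, -0.27558883,  0.34957729],
       [-0.01655771, -0.79647306, -0.60444728,  0.81202857],
       [ 0.        ,  0.        ,  0.        ,  1.        ]])}
```

View pics/top0.png

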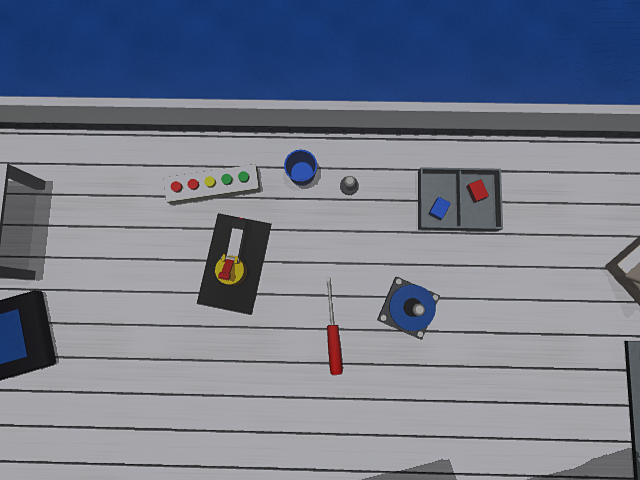

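View pics/scene0.png

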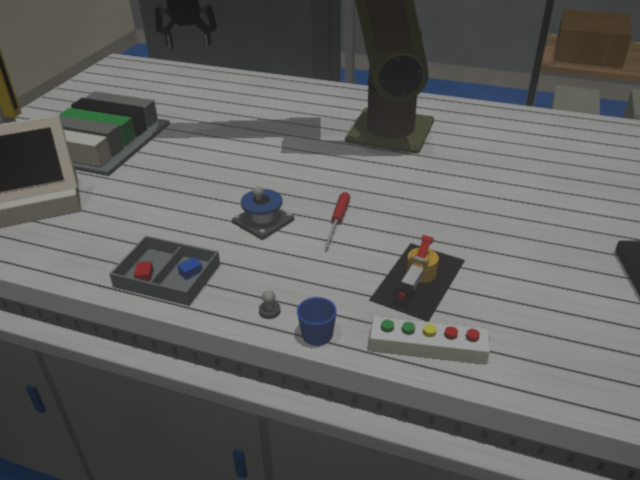

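The top view shows the coupler head at about (229,268) with its bar running to (237,235). The blue stand is at (412,308), with its ball near (418,310).

```bash
python3 - <<'E'
from h import *
for n in ("top","scene"):
    m=manip.camera_model(n); im=cv2.imread(f'pics/{n}0.png'); hsv=cv2.cvtColor(im,cv2.COLOR_BGR2HSV)
    def blob(mask,box,nm,zs,k=1):
        x0,y0,x1,y1=box; q=np.zeros_like(mask); q[y0:y1,x0:x1]=mask[y0:y1,x0:x1]
        cs,_=cv2.findContours(q,cv2.RETR_EXTERNAL,cv2.CHAIN_APPROX_NONE)
        c=np.vstack([c for c in cs if len(c)>8]); h=cv2.convexHull(c)
        e=cv2.fitEllipse(h); r=cv2.minAreaRect(h)
        print(n,nm,'ell',np.round(e[0],1),np.round(e[1],1),'rect',np.round(r[0],1),np.round(r[1],1),round(r[2],1))
        for z in zs: print('   z',z,onz(m,*e[0],z).round(4),onz(m,*r[0],z).round(4))
        return h
    R=cv2.inRange
    if n=="top": by,bs,bb,bw=(205,245,255,295),(375,270,445,340),(400,295,435,325),(220,225,250,262)
    else: by,bs,bb,bw=(395,230,450,290),(230,180,295,230),(245,180,272,205),(390,255,430,295)
    blob(R(hsv,(18,120,60),(35,255,255)),by,'yellow',[.046])
    blob(R(hsv,(100,100,40),(125,255,255)),bs,'disc',[.058])
    blob(R(hsv,(0,0,60),(180,70,255)),bb,'ball',[.075,.085])
    h=blob(R(hsv,(0,0,150),(180,40,255)),bw,'bar',[.044])
    if n=="top":
        b=cv2.boxPoints(cv2.minAreaRect(h)); print([onz(m,*p,.044).round(4)[:2] for p in b])
    blob(R(hsv,(0,150,60),(8,255,255)),(by[0],by[1]-20,by[2],by[3]),'lever',[.08])
t=cv2.imread('pics/top0.png'); a=cv2.resize(t[205:320,190:280],None,fx=5,fy=5,interpolation=2); b=cv2.resize(t[270:345,370:445],None,fx=5,fy=5,interpolation=2)
o=np.zeros((575,830,3),np.uint8); o[:575,:450]=a; o[:375,455:830]=b; cv2.imwrite('pics/c1.png',o[:,:800])
E
```

```text
top yellow ell [228.8 268.9] [28.5 30.9] rect [228.9 269.6] [28.6 29.1] 9.5
   z 0.046 [0.5779 0.2105 0.046 ] [0.5765 0.2102 0.046 ]
top disc ell [412.1 307.3] [45.4 46.7] rect [412.  307.5] [45. 46.] 90.0
   z 0.058 [ 0.5074 -0.162   0.058 ] [ 0.5069 -0.1618  0.058 ]
top ball ell [433.3 309.6] [29.2 40.3] rect [423.5 309.5] [29. 21.] 90.0
   z 0.075 [ 0.5035 -0.2004  0.075 ] [ 0.5033 -0.1814  0.075 ]
   z 0.085 [ 0.5035 -0.1983  0.085 ] [ 0.5032 -0.1794  0.085 ]
top bar ell [233.8 242.2] [19.2 29.1] rect [234.6 242.5] [10.4 27.5] 11.3
   z 0.044 [0.6337 0.2032 0.044 ] [0.633  0.2016 0.044 ]
[array([0.6068, 0.2165]), array([0.6634, 0.2081]), array([0.6595, 0.1866]), array([0.603 , 0.1952])]
top lever ell [226.9 268.3] [16.5 20. ] rect [225.9 268. ] [ 8.2 18.4] 13.2
   z 0.08 [0.5762 0.207  0.08  ] [0.5767 0.2092 0.08  ]
scene yellow ell [422.7 263.4] [32.9 34.5] rect [425.5 260.7] [34.6 26.5] 54.5
   z 0.046 [0.5966 0.2154 0.046 ] [0.5867 0.2187 0.046 ]
scene disc ell [261.2 200.7] [22.1 40. ] rect [261.5 200.5] [21. 39.] 90.0
   z 0.058 [ 0.5103 -0.1602  0.058 ] [ 0.5094 -0.1598  0.058 ]
scene ball ell [257.3 185.8] [26.  29.7] rect [258.  189.5] [19. 26.] 90.0
   z 0.075 [ 0.4817 -0.1806  0.075 ] [ 0.495  -0.1731  0.075 ]
   z 0.085 [ 0.496  -0.1734  0.085 ] [ 0.5091 -0.166   0.085 ]Traceback (most recent call last):
  File "<stdin>", line 18, in <module>
  File "<stdin>", line 7, in blob
    return _nx.concatenate(arrs, 0, dtype=dtype, casting=casting)
           ~~~~~~~~~~~~~~~^^^^^^^^^^^^^^^^^^^^^^^^^^^^^^^^^^^^^^^
ValueError: need at least one array to concatenate
```

```bash
cat >> h.py <<'E'
from scipy.spatial.transform import Rotation as Ro
def yawR(deg):  # tool down, tool x at world yaw
    c,s=np.cos(np.radians(deg)),np.sin(np.radians(deg)); return np.array([[c,s,0],[s,-c,0],[0,0,-1.]])
def go(p,yaw):
    s=manip.read_state(); R=s['orientation']
    d=R.T@(np.array(p)-s['eef_pos'])/.8; a=Ro.from_matrix(R.T@yawR(yaw)).as_rotvec()/(np.pi/2)
    print('t',round(s['t'],2),'shift',d.round(4),'turn',a.round(4),'rows~',round(np.linalg.norm(d)*.8/.0417,1),round(np.linalg.norm(a)*90/7.16,1))
def show():
    s=manip.read_state(); R=s['orientation']
    print('t',round(s['t'],2),'p',s['eef_pos'].round(4),'yaw',np.degrees(np.arctan2(R[1,0],R[0,0])).round(2),'tilt',np.degrees(np.arccos(-R[2,2])).round(2),'q',s['joint_pos'].round(1),'F',s['ft_force'].round(2),'M',s['wrist_torque'].round(3),'gap',round(s['finger_gap'],4))
E
python3 - <<'E'
from h import *
s=manip.read_state(); T=np.eye(4);T[:3,:3]=s['orientation'];T[:3,3]=s['eef_pos']
m=manip.camera_model('wrist');print((np.linalg.inv(T)@m['world_from_camera']).round(3),m['mtx'].round(0))
go([.42,-.17,.27],-10); go([.42,-.17,.27],170)
t=cv2.imread('pics/top0.png'); a=cv2.resize(t[205:320,190:280],None,fx=5,fy=5,interpolation=2); b=cv2.resize(t[270:345,376:445],None,fx=5,fy=5,interpolation=2)
o=np.zeros((575,800,3),np.uint8); o[:575,:450]=a; o[:375,455:800]=b; cv2.imwrite('pics/c1.png',o)
E
```

```text
[[ 0.    -0.964 -0.267  0.067]
 [ 1.     0.    -0.001  0.   ]
 [ 0.001 -0.267  0.964 -0.117]
 [ 0.     0.     0.     1.   ]] [[390.   0. 322.]
 [  0. 390. 240.]
 [  0.   0.   1.]]
t 0.1 shift [ 0.423  -0.279  -0.0176] turn [-1.100e-03  3.000e-04  3.293e-01] rows~ 9.7 4.1
t 0.1 shift [ 0.423  -0.279  -0.0176] turn [-4.0000e-04 -1.5000e-03 -1.6707e+00] rows~ 9.7 21.0
```

View pics/c1.png

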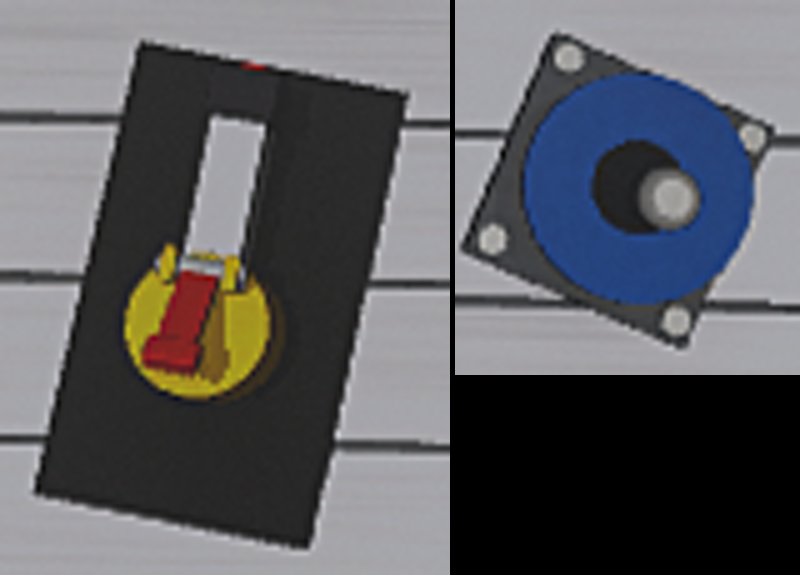

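The crop confirms the geometry: the bar tilts about 8.6° toward −y, and the ball is at about pixel (419,310). Moving over the stand for a wrist view.

Request:
drive_tool:
  plan:
    - {"claw": 1, "x": 0.545, "y": -0.249, "z": -0.019, "ax": 0, "ay": 0, "az": 0}
    - {"claw": 1, "x": 0.545, "y": -0.249, "z": -0.019, "ax": 0, "ay": 0, "az": 0}
    - {"claw": 1, "x": 0.545, "y": -0.249, "z": -0.019, "ax": 0, "ay": 0, "az": 0}
    - {"claw": 1, "x": 0.545, "y": -0.249, "z": -0.019, "ax": 0, "ay": 0, "az": 0}
    - {"claw": 1, "x": 0.545, "y": -0.249, "z": -0.019, "ax": 0, "ay": 0, "az": 0}

```text
t: 0.52
eef_pos: [0.3263, -0.3475, 0.2624]
orientation: [[0.942, 0.335, -0.001], [0.335, -0.942, 0.002], [-0.0, -0.002, -1.0]]
ft_force: [0.5, -0.7, 0.0]
finger_gap: 0.0854
```

```bash
python3 -c "
from h import *
show();go([.52,-.16,.27],19.6);go([.52,-.16,.27],-5)"
```

```text
t 0.52 p [ 0.3263 -0.3475  0.2624] yaw 19.59 tilt 0.14 q [-46.8  10.1 -13.3  66.7   0.  113.6] F [ 0.54 -0.68  0.03] M [-0.091 -0.03  -0.035] gap 0.0854
t 0.52 shift [ 0.3067 -0.1397 -0.0092] turn [-0.0015  0.0001 -0.0001] rows~ 6.5 0.0
t 0.52 shift [ 0.3067 -0.1397 -0.0092] turn [-0.0015  0.0005  0.2732] rows~ 6.5 3.4
```

Request:
drive_tool:
  plan:
    - {"claw": 1, "x": 0.1, "y": -0.05, "z": -0.002, "ax": 0, "ay": 0, "az": -0.08}
    - {"claw": 1, "x": 0.15, "y": -0.07, "z": -0.004, "ax": 0, "ay": 0, "az": -0.16}
    - {"claw": 1, "x": 0.2, "y": -0.1, "z": -0.006, "ax": 0, "ay": 0, "az": -0.24}
    - {"claw": 1, "x": 0.26, "y": -0.12, "z": -0.009, "ax": 0, "ay": 0, "az": -0.32}
    - {"claw": 1, "x": 0.307, "y": -0.14, "z": -0.009, "ax": 0, "ay": 0, "az": -0.4}

```text
t: 0.93
eef_pos: [0.4744, -0.2008, 0.2683]
orientation: [[0.562, 0.827, -0.001], [0.827, -0.562, 0.002], [0.001, -0.002, -1.0]]
ft_force: [0.7, -1.4, -0.5]
finger_gap: 0.0854
```

```bash
python3 -c "
from h import *
show();go([.52,-.16,.27],90)"
```

```text
t 0.93 p [ 0.4744 -0.2008  0.2683] yaw 55.8 tilt 0.15 q [-2.300e+01  1.370e+01 -7.700e+00  6.870e+01  1.000e-01  1.012e+02] F [ 0.73 -1.35 -0.52] M [-0.081 -0.06   0.02 ] gap 0.0854
t 0.93 shift [ 0.0742  0.0185 -0.0022] turn [-0.0013 -0.0011 -0.3799] rows~ 1.5 4.8
```

Request:
drive_tool:
  plan:
    - {"claw": 1, "x": 0.037, "y": 0.01, "z": -0.002, "ax": 0, "ay": 0, "az": -0.08}
    - {"claw": 1, "x": 0.074, "y": 0.0185, "z": -0.002, "ax": 0, "ay": 0, "az": -0.16}
    - {"claw": 1, "x": 0.074, "y": 0.0185, "z": -0.002, "ax": 0, "ay": 0, "az": -0.24}
    - {"claw": 1, "x": 0.074, "y": 0.0185, "z": -0.002, "ax": 0, "ay": 0, "az": -0.32}
    - {"claw": 1, "x": 0.074, "y": 0.0185, "z": -0.002, "ax": 0, "ay": 0, "az": -0.38}

```text
t: 1.35
eef_pos: [0.5201, -0.1592, 0.2691]
orientation: [[-0.008, 1.0, -0.003], [1.0, 0.008, 0.003], [0.003, -0.003, -1.0]]
ft_force: [-0.1, 0.3, 0.0]
finger_gap: 0.0854
```

```bash
python3 - <<'E'
from h import *
im=save('wrist','ws0.png'); im=save('wrist','ws.png');m=manip.camera_model('wrist'); show(); np.save('mws.npy',m,allow_pickle=True)
go([.55,.1,.27],150)
E
```

```text
t 1.45 p [ 0.5197 -0.1597  0.2692] yaw 90.02 tilt 0.22 q [-17.1  16.6  -3.6  70.    0.1  72.8] F [-0.01 -0.27  1.1 ] M [-0.007  0.016  0.015] gap 0.0856
t 1.45 shift [ 3.247e-01  3.800e-02 -2.000e-04] turn [-0.0007 -0.0024 -0.6664] rows~ 6.3 8.4
```

View pics/ws.png

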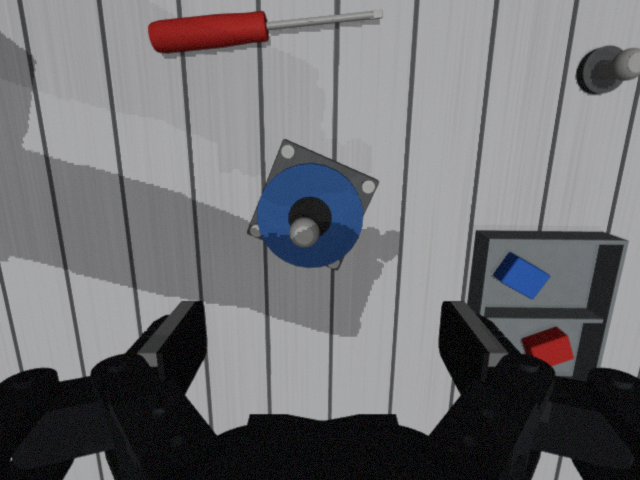

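The wrist view shows the disc centred near (311,215) and the ball silhouette near (304,232).

```bash
python3 - <<'E'
from h import *
im=cv2.imread('pics/ws.png'); m=np.load('mws.npy',allow_pickle=True).item(); hsv=cv2.cvtColor(im,cv2.COLOR_BGR2HSV)
q=cv2.inRange(hsv[150:285,240:380],(100,100,30),(125,255,255))
cs,_=cv2.findContours(q,cv2.RETR_EXTERNAL,cv2.CHAIN_APPROX_NONE); h=cv2.convexHull(max(cs,key=len)); e=cv2.fitEllipse(h)
c=np.array(e[0])+[240,150]; D=onz(m,*c,.058); print('disc',c,e[1],'exp px',390*92/1000/((np.array(m['world_from_camera'])[2,3]-.058)),D.round(4))
g=cv2.inRange(hsv[205:255,280:330],(0,0,55),(180,90,255)); 
cs,_=cv2.findContours(g,cv2.RETR_EXTERNAL,cv2.CHAIN_APPROX_NONE); k=max(cs,key=cv2.contourArea); (x,y),r=cv2.minEnclosingCircle(k); ee=cv2.fitEllipse(k)
for uv in ((x,y),ee[0]):
    B=onz(m,uv[0]+280,uv[1]+205,.075); print('ball',uv,r,ee[1],B.round(4),'off',(B-D)[:2].round(4),np.linalg.norm((B-D)[:2]).round(4))
# top view
mt=manip.camera_model('top')
t=cv2.imread('pics/top0.png'); g=cv2.cvtColor(t,cv2.COLOR_BGR2HSV)[298:324,408:432]
gm=cv2.inRange(g,(0,0,55),(180,90,255)); cs,_=cv2.findContours(gm,cv2.RETR_EXTERNAL,cv2.CHAIN_APPROX_NONE);k=max(cs,key=cv2.contourArea);(x,y),r=cv2.minEnclosingCircle(k)
print('top ball',x+408,y+298,r,onz(mt,x+408,y+298,.075).round(4))
E
```

```text
disc [309.48020935 214.87746429] (103.9256591796875, 105.98657989501953) exp px 109.14163913477212 [ 0.5074 -0.1602  0.058 ]
ball (23.739437103271484, 27.21830940246582) 15.081196784973145 (28.873001098632812, 29.35894775390625) [ 0.5032 -0.1713  0.075 ] off [-0.0042 -0.0111] 0.0118
ball (23.743471145629883, 27.194021224975586) 15.081196784973145 (28.873001098632812, 29.35894775390625) [ 0.5032 -0.1713  0.075 ] off [-0.0042 -0.0111] 0.0118
top ball 418.5 309.0 6.265082359313965 [ 0.5041 -0.1716  0.075 ]
```

Request:
drive_tool:
  plan:
    - {"claw": 1, "x": 0.05, "y": 0.01, "z": 0, "ax": 0, "ay": 0, "az": -0.08}
    - {"claw": 1, "x": 0.1, "y": 0.02, "z": 0, "ax": 0, "ay": 0, "az": -0.16}
    - {"claw": 1, "x": 0.15, "y": 0.02, "z": 0, "ax": 0, "ay": 0, "az": -0.24}
    - {"claw": 1, "x": 0.2, "y": 0.03, "z": 0, "ax": 0, "ay": 0, "az": -0.32}
    - {"claw": 1, "x": 0.25, "y": 0.038, "z": 0, "ax": 0, "ay": 0, "az": -0.4}

```text
t: 1.87
eef_pos: [0.5498, 0.0416, 0.2696]
orientation: [[-0.587, 0.81, -0.003], [0.81, 0.587, 0.003], [0.004, -0.001, -1.0]]
ft_force: [0.8, 0.4, -0.6]
finger_gap: 0.0853
```

```bash
python3 -c "
from h import *
go([.63,.2,.24],171.4)"
```

```text
t 1.87 shift [0.1013 0.1974 0.0372] turn [ 4.000e-04 -2.500e-03 -5.053e-01] rows~ 4.3 6.4
```

Request:
drive_tool:
  plan:
    - {"claw": 1, "x": 0.03, "y": 0.05, "z": 0.01, "ax": 0, "ay": 0, "az": -0.08}
    - {"claw": 1, "x": 0.05, "y": 0.09, "z": 0.02, "ax": 0, "ay": 0, "az": -0.16}
    - {"claw": 1, "x": 0.07, "y": 0.14, "z": 0.03, "ax": 0, "ay": 0, "az": -0.24}
    - {"claw": 1, "x": 0.1, "y": 0.19, "z": 0.037, "ax": 0, "ay": 0, "az": -0.32}
    - {"claw": 1, "x": 0.101, "y": 0.197, "z": 0.037, "ax": 0, "ay": 0, "az": -0.4}

```text
t: 2.28
eef_pos: [0.6308, 0.2046, 0.2379]
orientation: [[-0.951, 0.309, -0.004], [0.309, 0.951, 0.004], [0.005, 0.003, -1.0]]
ft_force: [0.8, -0.2, -0.2]
finger_gap: 0.0856
```

Request:
drive_tool:
  plan:
    - {"claw": 1, "x": 0, "y": 0, "z": 0, "ax": 0, "ay": 0, "az": -0.08}
    - {"claw": 1, "x": 0, "y": 0, "z": 0, "ax": 0, "ay": 0, "az": -0.105}
    - {"claw": 1, "x": 0, "y": 0, "z": 0, "ax": 0, "ay": 0, "az": -0.105}

```text
t: 2.53
eef_pos: [0.6307, 0.205, 0.2368]
orientation: [[-0.989, 0.15, -0.006], [0.15, 0.989, 0.004], [0.006, 0.003, -1.0]]
ft_force: [-0.3, 0.0, 0.2]
finger_gap: 0.0852
```

```bash
python3 - <<'E'
from h import *
im=save('wrist','wc0.png'); show(); im=save('wrist','wc.png');m=manip.camera_model('wrist');np.save('mwc.npy',m,allow_pickle=True)
show()
E
```

```text
t 2.58 p [0.6306 0.2046 0.2372] yaw 171.29 tilt 0.38 q [17.8 29.4 11.8 72.6  0.3 26.5] F [ 0.66 -0.55  0.08] M [-0.045  0.068  0.037] gap 0.0853
t 2.63 p [0.6307 0.2042 0.2376] yaw 171.27 tilt 0.36 q [17.8 29.4 11.8 72.6  0.3 26.5] F [-0.55 -0.69  0.53] M [ 0.009  0.005 -0.014] gap 0.0858
```

View pics/wc.png

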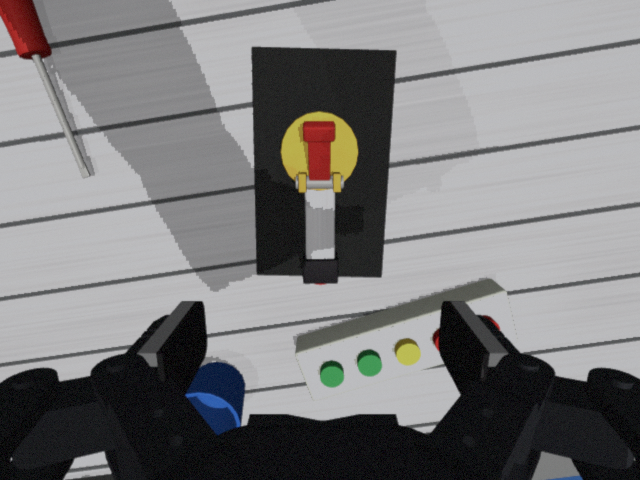

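The coupler sits square to the tool, with the head at (320,150), the bar from (320,190) to (320,258), and the box well clear.

```bash
python3 - <<'E'
from h import *
im=cv2.imread('pics/wc.png'); m=np.load('mwc.npy',allow_pickle=True).item(); hsv=cv2.cvtColor(im,cv2.COLOR_BGR2HSV)
q=cv2.inRange(hsv[100:200,270:370],(18,100,40),(38,255,255)); q[72:]=0
cs,_=cv2.findContours(q,cv2.RETR_EXTERNAL,cv2.CHAIN_APPROX_NONE); (x,y),r=cv2.minEnclosingCircle(np.vstack(cs)); S=onz(m,x+270,y+100,.046)
print('head',x+270,y+100,r,390*.03/(np.array(m['world_from_camera'])[2,3]-.046),S.round(4))
g=cv2.inRange(hsv[195:258,295:350],(0,0,90),(180,60,255))
pts=[]
for row in (205,215,225,235,245,252):
    c=np.where(g[row-195]>0)[0]+295; p=onz(m,(c.min()+c.max())/2,row,.044); pts.append(p[:2]); print(row,c.min(),c.max(),p.round(4))
pts=np.array(pts); f=np.polyfit(pts[:,0],pts[:,1],1); print('bar ang',np.degrees(np.arctan(f[0])))
red=cv2.inRange(hsv[100:190,270:370],(0,120,60),(8,255,255)); ys,xs=np.where(red>0); print('lever rows',ys.min()+100,ys.max()+100,'tip',onz(m,320,ys.min()+100,.084).round(4))
c=cv2.boxPoints(cv2.minAreaRect(np.argwhere(cv2.inRange(hsv[240:300,295:345],(0,0,0),(180,255,45))>0).astype(np.float32)));
a=np.radians(-8.7); G=S[:2]+.062*np.array([np.cos(a),np.sin(a)]); print('grip',G, 'bar y at', np.polyval(f,G[0]))
go([G[0],np.polyval(f,G[0]),.1],171.3); go([G[0],np.polyval(f,G[0]),.039],171.3)
E
```

```text
head 319.0 150.0 39.5601806640625 37.83301309570244 [0.575  0.2104 0.046 ]
205 306 334 [0.6179 0.2045 0.044 ]
215 306 334 [0.626  0.2033 0.044 ]
225 306 333 [0.6342 0.2016 0.044 ]
235 306 334 [0.6426 0.2007 0.044 ]
245 306 334 [0.651  0.1994 0.044 ]
252 306 334 [0.657  0.1985 0.044 ]
bar ang -8.72708360790445
lever rows 122 179 tip [0.5558 0.2142 0.084 ]
grip [0.63628123 0.20100903] bar y at 0.201594749617054
t 2.63 shift [-0.0084 -0.0028  0.1719] turn [ 0.0021 -0.0034 -0.0003] rows~ 3.3 0.1
t 2.63 shift [-0.0088 -0.003   0.2481] turn [ 0.0021 -0.0034 -0.0003] rows~ 4.8 0.1
```

Request:
drive_tool:
  plan:
    - {"claw": 1, "x": -0.0084, "y": -0.0028, "z": 0.05, "ax": 0.002, "ay": -0.0034, "az": 0}
    - {"claw": 1, "x": -0.0084, "y": -0.0028, "z": 0.1, "ax": 0.002, "ay": -0.0034, "az": 0}
    - {"claw": 1, "x": -0.0084, "y": -0.0028, "z": 0.15, "ax": 0.002, "ay": -0.0034, "az": 0}
    - {"claw": 1, "x": -0.0086, "y": -0.0029, "z": 0.19, "ax": 0.002, "ay": -0.0034, "az": 0}
    - {"claw": 1, "x": -0.0086, "y": -0.003, "z": 0.21, "ax": 0.002, "ay": -0.0034, "az": 0}
  squeeze: 70

```text
t: 3.05
eef_pos: [0.6332, 0.1997, 0.0649]
orientation: [[-0.988, 0.155, -0.007], [0.155, 0.988, -0.002], [0.006, -0.003, -1.0]]
ft_force: [-0.2, -0.6, -0.4]
finger_gap: 0.0856
```

```bash
python3 -c "
from h import *
show();go([.6363,.2014,.039],171.3)"
```

```text
t 3.05 p [0.6332 0.1997 0.0649] yaw 171.06 tilt 0.4 q [17.5 35.6 -3.8 51.   0.  26.4] F [-0.15 -0.64 -0.39] M [0.015 0.041 0.001] gap 0.0856
t 3.05 shift [-0.0038  0.0028  0.0324] turn [-0.0019 -0.004  -0.0027] rows~ 0.6 0.1
```

Request:
drive_tool:
  plan:
    - {"claw": 1, "x": -0.004, "y": 0.0028, "z": 0.018, "ax": -0.002, "ay": -0.005, "az": -0.0027}
    - {"claw": 1, "x": -0.005, "y": 0.0028, "z": 0.0325, "ax": -0.002, "ay": -0.005, "az": -0.0027}
    - {"claw": 1, "x": -0.005, "y": 0.0028, "z": 0.0325, "ax": -0.002, "ay": -0.005, "az": -0.0027}
    - {"claw": 0.5, "x": -0.005, "y": 0.0028, "z": 0.0325, "ax": -0.002, "ay": -0.005, "az": -0.0027}
    - {"claw": 0, "x": -0.005, "y": 0.0028, "z": 0.0325, "ax": -0.002, "ay": -0.005, "az": -0.0027}
  squeeze: 70

```text
t: 3.47
eef_pos: [0.6384, 0.2014, 0.0404]
orientation: [[-0.988, 0.152, 0.004], [0.152, 0.988, 0.001], [-0.004, 0.001, -1.0]]
ft_force: [0.1, 0.3, 1.2]
finger_gap: 0.064
```

Request:
drive_tool:
  plan:
    - {"claw": 0, "x": 0, "y": 0, "z": 0, "ax": 0, "ay": 0, "az": 0}
    - {"claw": 0, "x": 0, "y": 0, "z": 0, "ax": 0, "ay": 0, "az": 0}
    - {"claw": 0, "x": 0, "y": 0, "z": 0, "ax": 0, "ay": 0, "az": 0}
    - {"claw": 0, "x": 0, "y": 0, "z": 0, "ax": 0, "ay": 0, "az": 0}
    - {"claw": 0, "x": 0, "y": 0, "z": 0, "ax": 0, "ay": 0, "az": 0}
  squeeze: 70

```text
t: 3.88
eef_pos: [0.6393, 0.2015, 0.0418]
orientation: [[-0.988, 0.152, 0.006], [0.152, 0.988, 0.001], [-0.006, 0.002, -1.0]]
ft_force: [0.1, -1.1, 6.3]
finger_gap: 0.0227
```

```bash
python3 -c "
from h import *
show();show();print(manip.read_state()['orientation'].round(4))"
```

```text
t 3.88 p [0.6393 0.2015 0.0418] yaw 171.25 tilt 0.36 q [17.5 36.9 -5.1 47.6 -0.  26.3] F [ 0.15 -1.1   6.35] M [-0.196  0.245  0.047] gap 0.0227
t 3.88 p [0.6393 0.2015 0.0418] yaw 171.25 tilt 0.36 q [17.5 36.9 -5.1 47.6 -0.  26.3] F [ 0.15 -1.1   6.35] M [-0.196  0.245  0.047] gap 0.0227
[[-0.9883  0.1522  0.0061]
 [ 0.1522  0.9884  0.0011]
 [-0.0059  0.002  -1.    ]]
```

Request:
drive_tool:
  plan:
    - {"claw": 0, "x": 0, "y": 0, "z": -0.01, "ax": 0, "ay": 0, "az": 0}
    - {"claw": 0, "x": 0, "y": 0, "z": -0.03, "ax": 0, "ay": 0, "az": 0}
    - {"claw": 0, "x": 0, "y": 0, "z": -0.06, "ax": 0, "ay": 0, "az": 0}
    - {"claw": 0, "x": 0, "y": 0, "z": -0.08, "ax": 0, "ay": 0, "az": 0}
    - {"claw": 0, "x": 0, "y": 0, "z": -0.08, "ax": 0, "ay": 0, "az": 0}
  squeeze: 70

```text
t: 4.3
eef_pos: [0.6409, 0.2022, 0.1094]
orientation: [[-0.988, 0.152, 0.012], [0.152, 0.988, 0.003], [-0.011, 0.005, -1.0]]
ft_force: [0.4, 0.5, -3.9]
finger_gap: 0.0228
```

```bash
python3 - <<'E'
from h import *
im=save('wrist','wl.png'); show();m=manip.camera_model('wrist');np.save('mwl.npy',m,allow_pickle=True); print(manip.read_state()['orientation'].round(4))
sc=save('scene','sl.png')
a=cv2.resize(sc[200:320,360:480],None,fx=3.3,fy=3.3)[:,:,::-1]; o=np.zeros((480,800,3),np.uint8); b=cv2.imread('pics/wl.png')[:,120:520]; o[:,:400]=b; o[:396,404:800]=a; cv2.imwrite('pics/l2.png',o)
E
```

```text
t 4.35 p [0.6401 0.2019 0.1074] yaw 171.24 tilt 0.56 q [17.5 33.6 -0.6 55.2 -0.  26.3] F [-0.36 -0.87 -4.46] M [-0.027 -0.246 -0.027] gap 0.023
[[-0.9883  0.1522  0.0095]
 [ 0.1522  0.9883  0.0021]
 [-0.009   0.0035 -1.    ]]
```

View pics/l2.png

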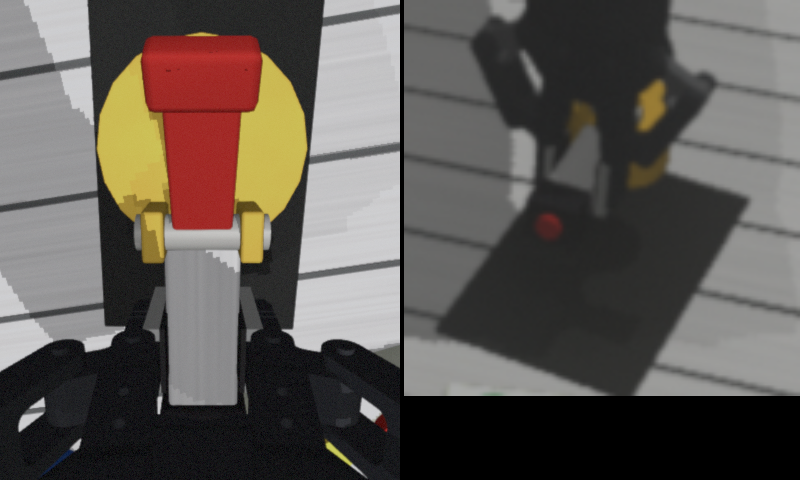

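```bash
cat > head.py <<'E'
from h import *
def head(im,m,s):  # im BGR; socket axis estimate in tool frame
    R,p=s['orientation'],s['eef_pos']
    hsv=cv2.cvtColor(im,cv2.COLOR_BGR2HSV)
    q=cv2.inRange(hsv,(15,90,40),(38,255,255)); q[225:]=0; q[:,:200]=0;q[:,440:]=0
    cs,_=cv2.findContours(q,cv2.RETR_EXTERNAL,cv2.CHAIN_APPROX_NONE); h=cv2.convexHull(np.vstack([c for c in cs if len(c)>20]))[:,0].astype(float)
    h=h[(h[:,1]<205)]   # drop cut edge
    def fit(zt):   # circle of head-top plane in tool coords
        P=[]
        for u,v in h:
            o,d=ray(m,u,v); o=R.T@(o-p); d=R.T@d; P.append((o+d*(zt-o[2])/d[2])[:2])
        P=np.array(P); A=np.c_[2*P,np.ones(len(P))]; c=np.linalg.lstsq(A,(P**2).sum(1),rcond=None)[0]
        r=np.sqrt(c[2]+c[0]**2+c[1]**2); return c[:2],r,np.std(np.linalg.norm(P-c[:2],axis=1)-r)
    for zt in (-.0042-.004,-.0042,-.0042+.004): c,r,e=fit(zt); print('zt',zt,'c',c.round(4),'r',r.round(4),'res',e.round(5))
if __name__=='__main__':
    head(cv2.imread('pics/wl.png'),np.load('mwl.npy',allow_pickle=True).item(),manip.read_state())
    go([.6409,.2022,.2],171.3)
    a=np.radians(171.3);R=yawR(171.3); print('expected from mat measurement', (R.T@(np.array([.575,.2104,.0])-[.6393,.2015,0]))[:2])
E
python3 head.py
```

```text
zt -0.008199999999999999 c [ 0.0624 -0.0001] r 0.0291 res 9e-05
zt -0.0042 c [ 0.0622 -0.0001] r 0.0302 res 9e-05
zt -0.00019999999999999966 c [ 0.062  -0.0001] r 0.0312 res 0.0001
t 4.4 shift [-0.0031  0.0015 -0.1179] turn [ 0.0014  0.0039 -0.0006] rows~ 2.3 0.1
expected from mat measurement [ 0.06490638 -0.00092848]
```

```bash
python3 - <<'E'
from h import *
B=np.array([.5038,-.1715]); R=yawR(171.3); T=B-(R@[.0625,0,0])[:2]; print(T)
go([*T,.15],171.3)
E
```

```text
[ 0.56558087 -0.1809538 ]
t 4.4 shift [ 0.0175 -0.4864 -0.0566] turn [ 0.0014  0.0039 -0.0006] rows~ 9.4 0.1
```

Request:
drive_tool:
  plan:
    - {"claw": 0, "x": 0, "y": -0.015, "z": -0.03, "ax": 0.001, "ay": 0.004, "az": 0}
    - {"claw": 0, "x": 0, "y": -0.055, "z": -0.056, "ax": 0.001, "ay": 0.004, "az": 0}
    - {"claw": 0, "x": 0.005, "y": -0.1, "z": -0.056, "ax": 0.001, "ay": 0.004, "az": 0}
    - {"claw": 0, "x": 0.01, "y": -0.15, "z": -0.056, "ax": 0.001, "ay": 0.004, "az": 0}
    - {"claw": 0, "x": 0.015, "y": -0.2, "z": -0.056, "ax": 0.001, "ay": 0.004, "az": 0}

```text
t: 4.82
eef_pos: [0.6008, 0.0441, 0.1483]
orientation: [[-0.989, 0.151, -0.003], [0.151, 0.989, 0.0], [0.003, -0.0, -1.0]]
ft_force: [0.9, -0.2, -4.0]
finger_gap: 0.023
```

```bash
python3 -c "
from h import *
show();go([.5656,-.181,.15],171.3)"
```

```text
t 4.82 p [0.6008 0.0441 0.1483] yaw 171.33 tilt 0.15 q [ 4.2 26.  -7.6 56.5  0.  12.9] F [ 0.9  -0.17 -3.98] M [-0.093 -0.281  0.012] gap 0.023
t 4.82 shift [ 0.0011 -0.2847 -0.002 ] turn [-0.0001 -0.0017  0.0003] rows~ 5.5 0.0
```

Request:
drive_tool:
  plan:
    - {"claw": 0, "x": 0.001, "y": -0.05, "z": -0.002, "ax": 0, "ay": -0.0017, "az": 0}
    - {"claw": 0, "x": 0.001, "y": -0.1, "z": -0.002, "ax": 0, "ay": -0.0017, "az": 0}
    - {"claw": 0, "x": 0.001, "y": -0.15, "z": -0.002, "ax": 0, "ay": -0.0017, "az": 0}
    - {"claw": 0, "x": 0.001, "y": -0.2, "z": -0.002, "ax": 0, "ay": -0.0017, "az": 0}
    - {"claw": 0, "x": 0.001, "y": -0.24, "z": -0.002, "ax": 0, "ay": -0.0017, "az": 0}

```text
t: 5.23
eef_pos: [0.5688, -0.148, 0.1478]
orientation: [[-0.988, 0.152, -0.004], [0.152, 0.988, 0.0], [0.004, -0.001, -1.0]]
ft_force: [0.0, 0.2, -4.1]
finger_gap: 0.0229
```

```bash
python3 -c "
from h import *
show();go([.5656,-.181,.145],171.3)"
```

```text
t 5.23 p [ 0.5688 -0.148   0.1478] yaw 171.25 tilt 0.22 q [-14.6  24.7  -9.9  55.6  -0.1  -5.8] F [ 0.02  0.22 -4.09] M [ 0.013 -0.299 -0.023] gap 0.0229
t 5.23 shift [-0.0024 -0.0414  0.0035] turn [-0.0004 -0.0024 -0.0005] rows~ 0.8 0.0
```

Request:
drive_tool:
  plan:
    - {"claw": 0, "x": -0.0024, "y": -0.03, "z": 0.003, "ax": 0, "ay": -0.003, "az": 0}
    - {"claw": 0, "x": -0.0024, "y": -0.0414, "z": 0.0035, "ax": 0, "ay": -0.003, "az": 0}
    - {"claw": 0, "x": -0.0024, "y": -0.0414, "z": 0.0035, "ax": 0, "ay": -0.003, "az": 0}
    - {"claw": 0, "x": -0.0024, "y": -0.0414, "z": 0.0035, "ax": 0, "ay": -0.003, "az": 0}

```text
t: 5.57
eef_pos: [0.5645, -0.1806, 0.1434]
orientation: [[-0.988, 0.153, -0.002], [0.153, 0.988, 0.001], [0.002, 0.001, -1.0]]
ft_force: [-0.1, 0.1, -3.8]
finger_gap: 0.0231
```

```bash
python3 - <<'E'
from h import *
from head import head
show(); im=save('top','th.png'); w=save('wrist','wh.png'); s=manip.read_state(); sc=save('scene','sh.png')
head(cv2.imread('pics/wh.png'),manip.camera_model('wrist'),s)
m=manip.camera_model('top'); t=cv2.imread('pics/th.png'); hsv=cv2.cvtColor(t,cv2.COLOR_BGR2HSV)
q=cv2.inRange(hsv[270:350,370:470],(18,90,40),(38,255,255)); ys,xs=np.where(q>0)
z=s['eef_pos'][2]+.0042; R=s['orientation']
cs,_=cv2.findContours(q,cv2.RETR_EXTERNAL,cv2.CHAIN_APPROX_NONE); h=cv2.convexHull(np.vstack(cs)); (x,y),r=cv2.minEnclosingCircle(h); e=cv2.fitEllipse(h)
print('enc',x+370,y+270,r,'ell',e,'exp r',480*.03/(1.025-z)); 
for c in ((x,y),e[0]): print(onz(m,c[0]+370,c[1]+270,z).round(4))
print('pred',(s['eef_pos']+R@[.0622,0,-.0042]).round(4))
a=cv2.resize(t[270:350,380:470],None,fx=4.4,fy=4.4); b=cv2.resize(sc[130:250,200:320,::-1],None,fx=3.3,fy=3.3); o=np.zeros((400,800,3),np.uint8); o[:352,:396]=a; o[:396,400:796]=b; cv2.imwrite('pics/h2.png',o)
E
```

```text
t 5.57 p [ 0.5645 -0.1806  0.1434] yaw 171.19 tilt 0.14 q [-17.8  25.3  -9.6  55.2   0.   -9. ] F [-0.07  0.08 -3.76] M [ 0.017 -0.289  0.016] gap 0.0231
zt -0.008199999999999999 c [ 0.0635 -0.0005] r 0.0285 res 0.00012
zt -0.0042 c [ 0.0633 -0.0005] r 0.0295 res 0.00012
zt -0.00019999999999999966 c [ 0.0632 -0.0005] r 0.0306 res 0.00013
enc 439.5 324.0 38.66856002807617 ell ((69.69197082519531, 51.93619155883789), (43.0205192565918, 76.92501831054688), 127.63046264648438) exp r 16.42673030061011
[ 0.4776 -0.1956  0.1484]
[ 0.4813 -0.196   0.1484]
pred [ 0.5038 -0.1702  0.1484]
```

View pics/h2.png

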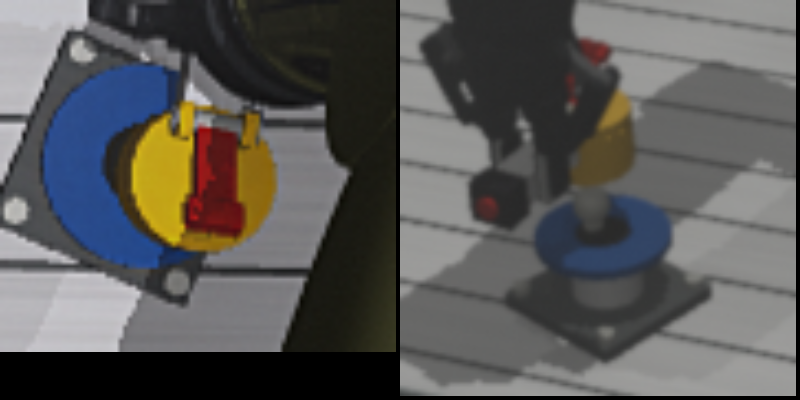

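```bash
python3 - <<'E'
from h import *
m=manip.camera_model('top'); t=cv2.imread('pics/th.png'); hsv=cv2.cvtColor(t,cv2.COLOR_BGR2HSV)
q=cv2.inRange(hsv,(20,120,60),(34,255,255)); q[:298]=0;q[329:]=0;q[:,:405]=0;q[:,445:]=0
cs,_=cv2.findContours(q,cv2.RETR_EXTERNAL,cv2.CHAIN_APPROX_NONE); h=cv2.convexHull(max(cs,key=cv2.contourArea)); h=h[h[:,0,1]>300]
P=np.array([onz(m,u,v,.1476)[:2] for u,v in h[:,0]]); A=np.c_[2*P,np.ones(len(P))]; c=np.linalg.lstsq(A,(P**2).sum(1),rcond=None)[0]
print('head top-view',c[:2].round(4),'r',np.sqrt(c[2]+c[0]**2+c[1]**2).round(4), onz(m,426.2,310.9,.1476).round(4))
t0=cv2.cvtColor(cv2.imread('pics/top0.png'),cv2.COLOR_BGR2HSV)
go([.5645,-.1806,.1258],171.3)
E
```

```text
head top-view [ 0.5023 -0.171 ] r 0.0297 [ 0.5004 -0.1722  0.1476]
t 5.72 shift [ 0.0011 -0.0016  0.0233] turn [ 0.0001 -0.0002  0.0006] rows~ 0.4 0.0
```

Request:
drive_tool:
  plan:
    - {"claw": 0, "x": 0.0, "y": -0.0016, "z": 0.01, "ax": 0, "ay": 0, "az": 0}
    - {"claw": 0, "x": 0.0, "y": -0.002, "z": 0.018, "ax": 0, "ay": 0, "az": 0}
    - {"claw": 0, "x": 0.0, "y": -0.002, "z": 0.022, "ax": 0, "ay": 0, "az": 0}
    - {"claw": 0, "x": 0.0, "y": -0.002, "z": 0.022, "ax": 0, "ay": 0, "az": 0}

```text
t: 6.05
eef_pos: [0.5644, -0.1802, 0.1254]
orientation: [[-0.989, 0.149, -0.003], [0.149, 0.989, 0.001], [0.003, 0.001, -1.0]]
ft_force: [0.6, -0.1, -4.1]
finger_gap: 0.0227
```

```bash
python3 -c "
from h import *
show();go([.5653,-.1812,.12],171.3);print((manip.read_state()['eef_pos']+manip.read_state()['orientation']@[.0625,0,.0378]).round(4))"
```

```text
t 6.05 p [ 0.5644 -0.1802  0.1254] yaw 171.4 tilt 0.17 q [-17.7  26.2 -11.1  52.9   0.   -9.1] F [ 0.58 -0.09 -4.1 ] M [-0.02  -0.209 -0.018] gap 0.0227
t 6.05 shift [-0.0013 -0.0011  0.0067] turn [ 0.0005 -0.0019  0.0012] rows~ 0.1 0.0
[ 0.5025 -0.1708  0.0877]
```

Request:
drive_tool:
  plan:
    - {"claw": 0, "x": -0.0015, "y": -0.0012, "z": 0.001, "ax": 0, "ay": -0.002, "az": 0}
    - {"claw": 0, "x": -0.0018, "y": -0.0014, "z": 0.003, "ax": 0, "ay": -0.002, "az": 0}
    - {"claw": 0, "x": -0.0018, "y": -0.0014, "z": 0.005, "ax": 0, "ay": -0.002, "az": 0}
    - {"claw": 0, "x": -0.0018, "y": -0.0014, "z": 0.006, "ax": 0, "ay": -0.002, "az": 0}
    - {"claw": 0, "x": -0.0018, "y": -0.0014, "z": 0.006, "ax": 0, "ay": -0.002, "az": 0}

```text
t: 6.47
eef_pos: [0.5656, -0.1816, 0.1204]
orientation: [[-0.989, 0.15, 0.0], [0.15, 0.989, 0.001], [-0.0, 0.001, -1.0]]
ft_force: [-0.9, 0.5, -5.1]
finger_gap: 0.0233
```

```bash
cat > s.py <<'E'
from h import *
show();s=manip.read_state();print('socket',(s['eef_pos']+s['orientation']@[.0625,0,.0378]).round(4)); go([.5655,-.1812,s['eef_pos'][2]-.004],171.3)
E
python3 s.py
```

```text
t 6.47 p [ 0.5656 -0.1816  0.1204] yaw 171.39 tilt 0.04 q [-17.8  26.4 -11.5  52.1   0.   -9.2] F [-0.89  0.45 -5.14] M [-0.028 -0.163  0.034] gap 0.0233
socket [ 0.5038 -0.1722  0.0826]
t 6.47 shift [0.0002 0.0004 0.005 ] turn [0.0005 0.     0.001 ] rows~ 0.1 0.0
```

No contact, and the rim is nominally 2.4 mm below the ball top. Continuing down in small steps.

Request:
drive_tool:
  plan:
    - {"claw": 0, "x": 0, "y": 0, "z": 0.001, "ax": 0, "ay": 0, "az": 0.001}
    - {"claw": 0, "x": 0, "y": 0, "z": 0.002, "ax": 0, "ay": 0, "az": 0.001}
    - {"claw": 0, "x": 0, "y": 0, "z": 0.003, "ax": 0, "ay": 0, "az": 0.001}
    - {"claw": 0, "x": 0, "y": 0, "z": 0.004, "ax": 0, "ay": 0, "az": 0.001}
    - {"claw": 0, "x": 0, "y": 0, "z": 0.004, "ax": 0, "ay": 0, "az": 0.001}

```text
t: 6.88
eef_pos: [0.5655, -0.1815, 0.1171]
orientation: [[-0.988, 0.151, -0.0], [0.151, 0.988, 0.001], [0.0, 0.001, -1.0]]
ft_force: [0.5, -0.2, -5.2]
finger_gap: 0.0231
```

```bash
python3 s.py
```

```text
t 6.88 p [ 0.5655 -0.1815  0.1171] yaw 171.3 tilt 0.05 q [-17.8  26.6 -11.8  51.6   0.   -9.1] F [ 0.45 -0.25 -5.23] M [-0.068 -0.209 -0.004] gap 0.0231
socket [ 0.5037 -0.1721  0.0793]
t 6.88 shift [0.     0.0004 0.005 ] turn [ 0.0005 -0.0001  0.    ] rows~ 0.1 0.0
```

Request:
drive_tool:
  plan:
    - {"claw": 0, "x": 0, "y": 0, "z": 0.001, "ax": 0, "ay": 0, "az": 0}
    - {"claw": 0, "x": 0, "y": 0, "z": 0.002, "ax": 0, "ay": 0, "az": 0}
    - {"claw": 0, "x": 0, "y": 0, "z": 0.003, "ax": 0, "ay": 0, "az": 0}
    - {"claw": 0, "x": 0, "y": 0, "z": 0.004, "ax": 0, "ay": 0, "az": 0}
    - {"claw": 0, "x": 0, "y": 0, "z": 0.004, "ax": 0, "ay": 0, "az": 0}

```text
t: 7.3
eef_pos: [0.5653, -0.1815, 0.1136]
orientation: [[-0.989, 0.151, -0.0], [0.151, 0.989, 0.001], [0.001, 0.001, -1.0]]
ft_force: [0.1, 0.0, -4.4]
finger_gap: 0.0229
```

```bash
python3 s.py
```

```text
t 7.3 p [ 0.5653 -0.1815  0.1136] yaw 171.3 tilt 0.06 q [-17.8  26.8 -12.1  51.2   0.   -9.1] F [ 0.1   0.04 -4.44] M [-0.039 -0.248 -0.043] gap 0.0229
socket [ 0.5035 -0.172   0.0759]
t 7.3 shift [-0.0002  0.0004  0.005 ] turn [ 0.0006 -0.0004  0.    ] rows~ 0.1 0.0
```

Request:
drive_tool:
  plan:
    - {"claw": 0, "x": -0.0002, "y": 0, "z": 0.0015, "ax": 0, "ay": 0, "az": 0}
    - {"claw": 0, "x": -0.0002, "y": 0, "z": 0.003, "ax": 0, "ay": 0, "az": 0}
    - {"claw": 0, "x": -0.0003, "y": 0, "z": 0.0045, "ax": 0, "ay": 0, "az": 0}
    - {"claw": 0, "x": -0.0003, "y": 0, "z": 0.006, "ax": 0, "ay": 0, "az": 0}
    - {"claw": 0, "x": -0.0003, "y": 0, "z": 0.006, "ax": 0, "ay": 0, "az": 0}

```text
t: 7.72
eef_pos: [0.5653, -0.1814, 0.1085]
orientation: [[-0.989, 0.151, -0.001], [0.151, 0.989, 0.001], [0.001, 0.001, -1.0]]
ft_force: [-0.1, 0.1, -4.0]
finger_gap: 0.0228
```

```bash
python3 s.py
```

```text
t 7.72 p [ 0.5653 -0.1814  0.1085] yaw 171.31 tilt 0.08 q [-17.8  27.1 -12.4  50.6   0.   -9.1] F [-0.14  0.13 -3.96] M [-0.043 -0.22   0.06 ] gap 0.0228
socket [ 0.5035 -0.172   0.0708]
t 7.72 shift [-0.0002  0.0003  0.005 ] turn [ 0.0006 -0.0007  0.0001] rows~ 0.1 0.0
```

Request:
drive_tool:
  plan:
    - {"claw": 0, "x": -0.0002, "y": 0, "z": 0.0025, "ax": 0, "ay": 0, "az": 0}
    - {"claw": 0, "x": -0.0002, "y": 0, "z": 0.005, "ax": 0, "ay": 0, "az": 0}
    - {"claw": 0, "x": -0.0003, "y": 0, "z": 0.0075, "ax": 0, "ay": 0, "az": 0}
    - {"claw": 0, "x": -0.0003, "y": 0, "z": 0.01, "ax": 0, "ay": -0.001, "az": 0}
    - {"claw": 0, "x": -0.0003, "y": 0, "z": 0.01, "ax": 0, "ay": -0.001, "az": 0}

```text
t: 8.13
eef_pos: [0.5652, -0.1813, 0.0999]
orientation: [[-0.989, 0.151, -0.0], [0.151, 0.989, 0.001], [0.0, 0.001, -1.0]]
ft_force: [-0.6, 0.7, -5.2]
finger_gap: 0.0233
```

```bash
python3 s.py
```

```text
t 8.13 p [ 0.5652 -0.1813  0.0999] yaw 171.3 tilt 0.07 q [-17.8  27.5 -13.2  49.4   0.1  -9.1] F [-0.6   0.71 -5.22] M [ 0.009 -0.173 -0.007] gap 0.0233
socket [ 0.5034 -0.1718  0.0621]
t 8.13 shift [-0.0004  0.0002  0.005 ] turn [ 0.0007 -0.0003  0.0001] rows~ 0.1 0.0
```

4 mm remain. Slow finish.

Request:
drive_tool:
  plan:
    - {"claw": 0, "x": -0.0003, "y": 0, "z": 0.001, "ax": 0, "ay": 0, "az": 0}
    - {"claw": 0, "x": -0.0003, "y": 0, "z": 0.002, "ax": 0, "ay": 0, "az": 0}
    - {"claw": 0, "x": -0.0003, "y": 0, "z": 0.003, "ax": 0, "ay": 0, "az": 0}
    - {"claw": 0, "x": -0.0003, "y": 0, "z": 0.004, "ax": 0, "ay": 0, "az": 0}
    - {"claw": 0, "x": -0.0003, "y": 0, "z": 0.004, "ax": 0, "ay": 0, "az": 0}

```text
t: 8.55
eef_pos: [0.5653, -0.1813, 0.0965]
orientation: [[-0.989, 0.151, -0.0], [0.151, 0.989, 0.001], [0.001, 0.001, -1.0]]
ft_force: [0.1, 0.1, -4.6]
finger_gap: 0.0229
```

```bash
python3 s.py
```

```text
t 8.55 p [ 0.5653 -0.1813  0.0965] yaw 171.3 tilt 0.08 q [-17.8  27.7 -13.4  49.    0.1  -9.1] F [ 0.08  0.09 -4.63] M [-0.011 -0.254 -0.04 ] gap 0.0229
socket [ 0.5035 -0.1718  0.0588]
t 8.55 shift [-0.0002  0.0002  0.005 ] turn [ 0.0007 -0.0004  0.    ] rows~ 0.1 0.0
```

Request:
drive_tool:
  plan:
    - {"claw": 0, "x": -0.0002, "y": 0, "z": 0.001, "ax": 0, "ay": 0, "az": 0}
    - {"claw": 0, "x": -0.0002, "y": 0, "z": 0.002, "ax": 0, "ay": 0, "az": 0}
    - {"claw": 0, "x": -0.0002, "y": 0, "z": 0.003, "ax": 0, "ay": 0, "az": 0}
    - {"claw": 0, "x": -0.0002, "y": 0, "z": 0.003, "ax": 0, "ay": 0, "az": 0}

```text
t: 8.88
eef_pos: [0.5658, -0.1814, 0.0956]
orientation: [[-0.989, 0.151, 0.001], [0.151, 0.989, 0.001], [-0.001, 0.001, -1.0]]
ft_force: [-1.9, 0.9, 4.7]
finger_gap: 0.0226
```

```bash
python3 s.py
```

```text
t 8.88 p [ 0.5658 -0.1814  0.0956] yaw 171.3 tilt 0.06 q [-17.8  27.7 -13.5  48.8   0.1  -9.1] F [-1.93  0.95  4.74] M [0.222 0.47  0.023] gap 0.0226
socket [ 0.504  -0.172   0.0577]
t 8.88 shift [0.0004 0.0002 0.005 ] turn [0.0006 0.0003 0.    ] rows~ 0.1 0.0
```

Contact came at exactly the seated height, with about 9 N of upward force. Easing off, then releasing.

Request:
drive_tool:
  plan:
    - {"claw": 0, "x": 0, "y": 0, "z": -0.0005, "ax": 0, "ay": 0, "az": 0}
    - {"claw": 0.6, "x": 0, "y": 0, "z": -0.0005, "ax": 0, "ay": 0, "az": 0}
    - {"claw": 0.8, "x": 0, "y": 0, "z": -0.0005, "ax": 0, "ay": 0, "az": 0}
    - {"claw": 0.8, "x": 0, "y": 0, "z": -0.0005, "ax": 0, "ay": 0, "az": 0}
    - {"claw": 0.8, "x": 0, "y": 0, "z": -0.0005, "ax": 0, "ay": 0, "az": 0}

```text
t: 9.3
eef_pos: [0.566, -0.1815, 0.0961]
orientation: [[-0.989, 0.151, 0.001], [0.151, 0.989, 0.001], [-0.001, 0.001, -1.0]]
ft_force: [0.0, -0.2, -1.0]
finger_gap: 0.0679
```

Request:
drive_tool:
  plan:
    - {"claw": 0.8, "x": 0, "y": 0, "z": 0, "ax": 0, "ay": 0, "az": 0}
    - {"claw": 0.8, "x": 0, "y": 0, "z": -0.03, "ax": 0, "ay": 0, "az": 0}
    - {"claw": 0.8, "x": 0, "y": 0, "z": -0.07, "ax": 0, "ay": 0, "az": 0}
    - {"claw": 0.8, "x": 0, "y": 0, "z": -0.11, "ax": 0, "ay": 0, "az": 0}
    - {"claw": 0.8, "x": 0, "y": 0, "z": -0.13, "ax": 0, "ay": 0, "az": 0}

```text
t: 9.72
eef_pos: [0.5674, -0.1821, 0.2039]
orientation: [[-0.988, 0.151, 0.006], [0.151, 0.989, -0.001], [-0.006, 0.0, -1.0]]
ft_force: [0.3, -0.2, -0.5]
finger_gap: 0.0683
```

```bash
python3 - <<'E'
from h import *
show(); w=save('wrist','wr.png');m=manip.camera_model('wrist');s=manip.read_state(); sc=save('scene','sr.png'); t=save('top','tr.png')
hsv=cv2.cvtColor(w,cv2.COLOR_RGB2HSV); q=cv2.inRange(hsv,(18,100,40),(38,255,255)); q[300:]=0
cs,_=cv2.findContours(q,cv2.RETR_EXTERNAL,cv2.CHAIN_APPROX_NONE); h=cv2.convexHull(np.vstack([c for c in cs if len(c)>15]))[:,0]
print(h[:,0].min(),h[:,0].max(),h[:,1].min(),h[:,1].max())
o=np.zeros((480,800,3),np.uint8); o[:,:400]=w[:,120:520,::-1]; o[:396,404:800]=cv2.resize(sc[130:250,200:320,::-1],None,fx=3.3,fy=3.3); cv2.imwrite('pics/r2.png',o)
# socket from kinematics; press target: socket-frame x=-5mm
S=np.array([.504,-.172]); a=np.radians(-8.7); P=S+(-.006)*np.array([np.cos(a),np.sin(a)]); print('press xy',P); go([*P,.18],171.3)
E
```

```text
t 9.72 p [ 0.5674 -0.1821  0.2039] yaw 171.3 tilt 0.34 q [-17.8  23.   -3.8  62.8   0.1  -9.1] F [ 0.26 -0.15 -0.54] M [-0.011 -0.015  0.001] gap 0.0683
269 377 79 194
press xy [ 0.49806904 -0.17109244]
t 9.87 shift [0.0875 0.0004 0.0269] turn [0.0001 0.0032 0.    ] rows~ 1.8 0.0
```

View pics/r2.png

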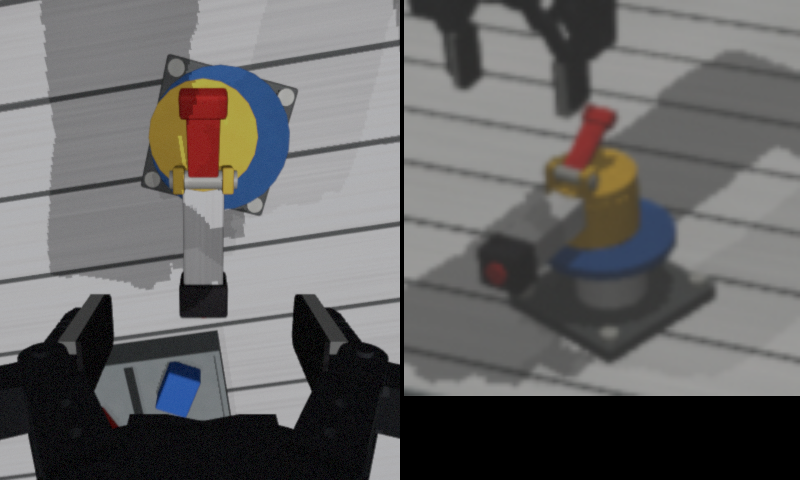

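The coupler sits flat on the blue disc with the lever raised. Closing the fingers and moving over the lever.

```bash
python3 -c "
from h import *
go([.505,-.1722,.185],171.3)"
```

```text
t 9.87 shift [0.0787 0.0004 0.0207] turn [0.0001 0.0032 0.    ] rows~ 1.6 0.0
```

Request:
drive_tool:
  plan:
    - {"claw": 0, "x": 0.02, "y": 0, "z": 0, "ax": 0, "ay": 0.003, "az": 0}
    - {"claw": 0, "x": 0.05, "y": 0, "z": 0, "ax": 0, "ay": 0.003, "az": 0}
    - {"claw": 0, "x": 0.0787, "y": 0.0004, "z": 0.005, "ax": 0, "ay": 0.003, "az": 0}
    - {"claw": 0, "x": 0.0787, "y": 0.0004, "z": 0.015, "ax": 0, "ay": 0.003, "az": 0}
    - {"claw": 0, "x": 0.0787, "y": 0.0004, "z": 0.021, "ax": 0, "ay": 0.003, "az": 0}

```text
t: 10.28
eef_pos: [0.5029, -0.1716, 0.1828]
orientation: [[-0.988, 0.151, -0.003], [0.151, 0.988, 0.001], [0.003, 0.001, -1.0]]
ft_force: [0.2, -1.0, 0.3]
finger_gap: 0.0073
```

Request:
drive_tool:
  plan:
    - {"claw": 0, "x": 0, "y": 0, "z": 0, "ax": 0, "ay": 0, "az": 0}
    - {"claw": 0, "x": 0, "y": 0, "z": 0, "ax": 0, "ay": 0, "az": 0}
    - {"claw": 0, "x": 0, "y": 0, "z": 0, "ax": 0, "ay": 0, "az": 0}

```text
t: 10.53
eef_pos: [0.5035, -0.1717, 0.1823]
orientation: [[-0.988, 0.151, -0.003], [0.151, 0.988, 0.001], [0.004, 0.001, -1.0]]
ft_force: [0.4, 0.4, 0.9]
finger_gap: -0.0002
```

```bash
python3 - <<'E'
from h import *
show(); w=save('wrist','wp.png'); go([.505,-.1722,.160],171.3)
sc=save('scene','sp.png'); o=np.zeros((480,800,3),np.uint8); o[:,:400]=w[:,120:520,::-1]; o[:396,404:800]=cv2.resize(sc[130:250,200:320,::-1],None,fx=3.3,fy=3.3); cv2.imwrite('pics/p2.png',o)
E
```

```text
t 10.53 p [ 0.5035 -0.1717  0.1823] yaw 171.29 tilt 0.21 q [-18.8  18.1 -14.8  57.3   0.  -10.1] F [0.43 0.36 0.9 ] M [-0.004 -0.012 -0.067] gap -0.0002
t 10.58 shift [-0.0018 -0.0003  0.0282] turn [ 0.0005 -0.0019 -0.0001] rows~ 0.5 0.0
```

View pics/p2.png

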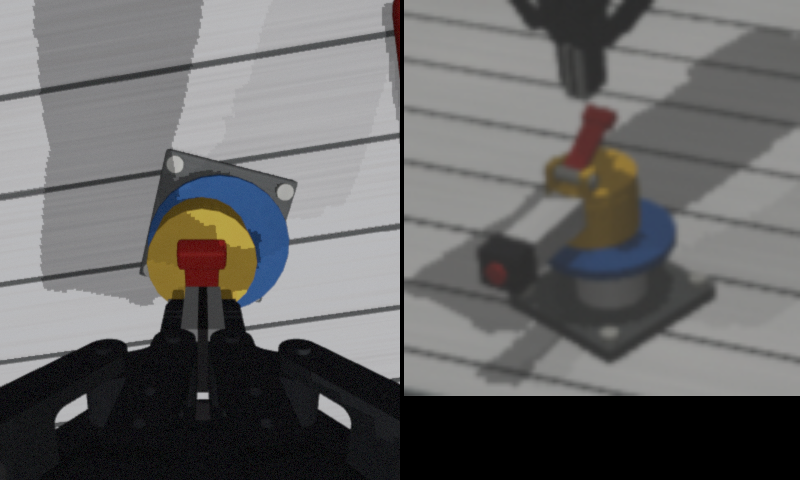

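Request:
drive_tool:
  plan:
    - {"claw": 0, "x": -0.0018, "y": -0.0003, "z": 0.008, "ax": 0, "ay": -0.002, "az": 0}
    - {"claw": 0, "x": -0.0018, "y": -0.0003, "z": 0.016, "ax": 0, "ay": -0.002, "az": 0}
    - {"claw": 0, "x": -0.0018, "y": -0.0003, "z": 0.024, "ax": 0, "ay": -0.002, "az": 0}
    - {"claw": 0, "x": -0.0018, "y": -0.0003, "z": 0.03, "ax": 0, "ay": -0.002, "az": 0}
    - {"claw": 0, "x": -0.0018, "y": -0.0003, "z": 0.035, "ax": 0, "ay": -0.002, "az": 0}

```text
t: 11.05
eef_pos: [0.5052, -0.1722, 0.1542]
orientation: [[-0.988, 0.151, 0.001], [0.151, 0.988, 0.001], [-0.001, 0.001, -1.0]]
ft_force: [-0.3, -0.8, 2.7]
finger_gap: 0.0001
```

```bash
python3 -c "
from h import *
show();go([.505,-.1722,.143],171.3);"
```

```text
t 11.05 p [ 0.5052 -0.1722  0.1542] yaw 171.3 tilt 0.06 q [-18.9  19.4 -17.4  53.2   0.1 -10.1] F [-0.27 -0.83  2.68] M [-0.047 -0.044  0.036] gap 0.0001
t 11.05 shift [ 0.0002 -0.0001  0.014 ] turn [ 0.0005  0.0004 -0.    ] rows~ 0.3 0.0
```

Touching the lever at about 3 N, as expected. Pushing on.

Request:
drive_tool:
  plan:
    - {"claw": 0, "x": 0, "y": 0, "z": 0.004, "ax": 0, "ay": 0, "az": 0}
    - {"claw": 0, "x": 0, "y": 0, "z": 0.008, "ax": 0, "ay": 0, "az": 0}
    - {"claw": 0, "x": 0, "y": 0, "z": 0.012, "ax": 0, "ay": 0, "az": 0}
    - {"claw": 0, "x": 0, "y": 0, "z": 0.016, "ax": 0, "ay": 0, "az": 0}
    - {"claw": 0, "x": 0, "y": 0, "z": 0.016, "ax": 0, "ay": 0, "az": 0}

```text
t: 11.47
eef_pos: [0.5043, -0.1721, 0.141]
orientation: [[-0.988, 0.151, -0.001], [0.151, 0.988, 0.001], [0.001, 0.001, -1.0]]
ft_force: [0.0, -0.3, 0.1]
finger_gap: 0.0001
```

```bash
python3 -c "
from h import *
show();go([.505,-.1722,.137],171.3);"
```

```text
t 11.47 p [ 0.5043 -0.1721  0.141 ] yaw 171.29 tilt 0.07 q [-18.9  20.  -18.7  51.4   0.  -10.1] F [ 0.03 -0.34  0.07] M [0.024 0.079 0.035] gap 0.0001
t 11.47 shift [-0.0009 -0.      0.005 ] turn [ 0.0004 -0.0006 -0.0001] rows~ 0.1 0.0
```

Request:
drive_tool:
  plan:
    - {"claw": 0, "x": -0.0009, "y": 0, "z": 0.002, "ax": 0, "ay": 0, "az": 0}
    - {"claw": 0, "x": -0.0009, "y": 0, "z": 0.004, "ax": 0, "ay": 0, "az": 0}
    - {"claw": 0, "x": -0.0009, "y": 0, "z": 0.006, "ax": 0, "ay": 0, "az": 0}
    - {"claw": 0, "x": -0.0009, "y": 0, "z": 0.0075, "ax": 0, "ay": 0, "az": 0}
    - {"claw": 0, "x": -0.0009, "y": 0, "z": 0.0075, "ax": 0, "ay": 0, "az": 0}

```text
t: 11.88
eef_pos: [0.5041, -0.1721, 0.1368]
orientation: [[-0.988, 0.152, -0.001], [0.152, 0.988, 0.001], [0.002, 0.0, -1.0]]
ft_force: [-7.7, 2.1, 18.3]
finger_gap: 0.0
```

```bash
python3 -c "
from h import *
show()"
```

```text
t 11.88 p [ 0.5041 -0.1721  0.1368] yaw 171.28 tilt 0.09 q [-18.8  20.2 -19.   50.8   0.  -10.1] F [-7.66  2.14 18.27] M [ 0.338  1.554 -0.033] gap 0.0
```

Reached the hard stop at exactly the home height (tips at 111.8 mm) with 18 N. Retreating.

Request:
drive_tool:
  plan:
    - {"claw": 0, "x": 0, "y": 0, "z": -0.004, "ax": 0, "ay": 0, "az": 0}
    - {"claw": 0, "x": 0, "y": 0, "z": -0.02, "ax": 0, "ay": 0, "az": 0}
    - {"claw": 0, "x": -0.02, "y": 0, "z": -0.06, "ax": 0, "ay": 0, "az": 0}
    - {"claw": 0, "x": -0.06, "y": 0, "z": -0.1, "ax": 0, "ay": 0, "az": 0}
    - {"claw": 0, "x": -0.09, "y": 0, "z": -0.12, "ax": 0, "ay": 0, "az": 0}

```text
t: 12.3
eef_pos: [0.5772, -0.1834, 0.2355]
orientation: [[-0.988, 0.152, 0.003], [0.152, 0.988, -0.0], [-0.003, 0.0, -1.0]]
ft_force: [2.0, -0.8, 0.5]
finger_gap: 0.0001
```

```bash
python3 - <<'E'
from h import *
show(); w=save('wrist','wf.png');m=manip.camera_model('wrist'); sc=save('scene','sf.png'); o=np.zeros((480,800,3),np.uint8); o[:,:400]=w[:,120:520,::-1]; o[:396,404:800]=cv2.resize(sc[130:250,200:320,::-1],None,fx=3.3,fy=3.3); cv2.imwrite('pics/f2.png',o)
a=np.radians(-8.7);d=np.array([np.cos(a),np.sin(a)])
hsv=cv2.cvtColor(w,cv2.COLOR_RGB2HSV); q=cv2.inRange(hsv,(0,120,60),(8,255,255)); q[220:]=0; q[:,:250]=0;q[:,400:]=0; ys,xs=np.where(q>0)
S=np.array([.504,-.172]); print('tip px',xs.mean(),ys.min(),'along-x if home',(onz(m,xs.mean(),ys.min(),.114)[:2]-S)@d)
E
```

```text
t 12.3 p [ 0.5772 -0.1834  0.2355] yaw 171.27 tilt 0.15 q [-17.6  23.3   1.4  68.    0.   -8.9] F [ 1.96 -0.85  0.5 ] M [-0.019 -0.06   0.048] gap 0.0001
tip px 322.3030164533821 75 along-x if home -0.01576956669099666
```

View pics/f2.png

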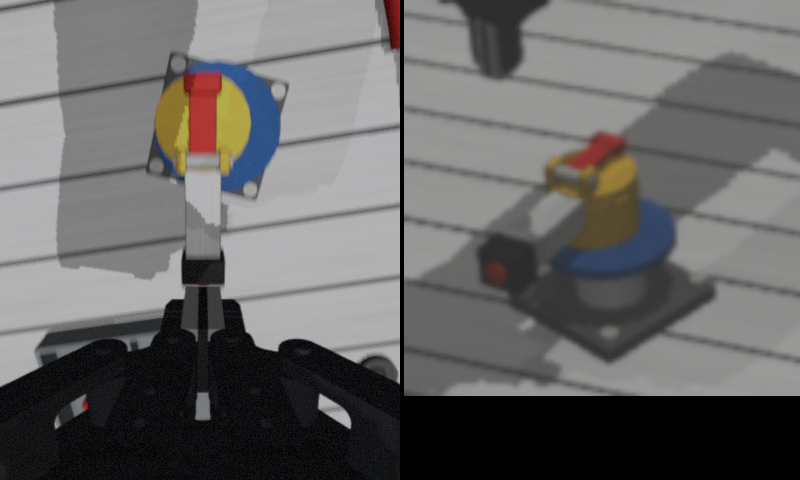

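```bash
python3 - <<'E'
from h import *
for i in range(3): w=manip.camera('wrist')
show(); m=manip.camera_model('wrist'); cv2.imwrite('pics/wg.png',w[:,:,::-1])
S=np.array([.504,-.172]); a=np.radians(-8.7);d=np.array([np.cos(a),np.sin(a)])
hsv=cv2.cvtColor(w,cv2.COLOR_RGB2HSV); q=cv2.inRange(hsv,(0,120,60),(8,255,255)); q[220:]=0; q[:,:250]=0;q[:,400:]=0; ys,xs=np.where(q>0)
print('tip px',xs.mean(),ys.min(),ys.max())
for ang in (0,5,10,20,35):
    t=np.radians(ang); X=.022-.05*np.cos(t); Z=.058+.051+.05*np.sin(t)
    print(ang,[proj(m,[*(S+d*X),Z+k]).round(1) for k in (-.003,.005)])
y=cv2.inRange(hsv,(18,100,40),(38,255,255)); y[220:]=0; yy,xx=np.where(y>0); print('head far row',yy.min(),'cols',xx.min(),xx.max(),'pred far',proj(m,[*(S-d*.03),.1]).round(1))
st=cv2.imread('pics/sf.png')
ms=manip.camera_model('scene'); h2=cv2.cvtColor(st,cv2.COLOR_BGR2HSV); q=cv2.inRange(h2[130:230,230:320],(0,150,60),(8,255,255)); n,l,sta,cen=cv2.connectedComponentsWithStats(q); print(sta[1:]+[230,130,0,0,0])
for ang in (0,5,10,20): 
    t=np.radians(ang); print(ang,proj(ms,[*(S+d*(.022-.05*np.cos(t))),.058+.053+.05*np.sin(t)]).round(1))
print('hinge',proj(ms,[*(S+d*.022),.109]).round(1))
E
```

```text
t 12.55 p [ 0.5748 -0.1827  0.2315] yaw 171.29 tilt 0.2 q [-17.6  23.4   0.9  67.8   0.   -8.9] F [-0.16 -0.59 -1.45] M [-0.004  0.049 -0.   ] gap -0.0004
tip px 322.12631578947367 71 152
0 [array([322.8,  76.4]), array([322.8,  74.4])]
5 [array([322.8,  75.7]), array([322.9,  73.6])]
10 [array([322.8,  75.7]), array([322.9,  73.5])]
20 [array([322.9,  77.9]), array([322.9,  75.8])]
35 [array([322.9,  87.4]), array([322.9,  85.5])]
head far row 75 cols 274 370 pred far [322.8  74.3]
[[251 172  14   9  57]]
0 [262.5 171.5]
5 [262.3 169.8]
10 [262.  168.2]
20 [261.2 165.3]
hinge [249.9 183.3]
```

```bash
python3 -c "
from h import *
print(manip.hand_in())"
```

```text
the job is handed in; nothing more can be done
None
```

The coupler is seated on the ball with its rim on the blue disc, the lever is pressed to its stop, and the job was handed in at about 12.6 s.

**Seating:** I gripped the bar at 70 N and aimed from the top and wrist cameras. The socket went over the ball on the first descent without touching it. Contact came with the rim at 57.7 mm (58 expected) and about 9 N of upward force. The tool stayed within 0.6° of vertical the whole way, so the coupler should be well inside the 8° limit.

**Lever:** With the fingers closed, I pushed down until they stopped at 111.8 mm, where the level lever's top should be at 112 mm. The force there was about 18 N.

**Last checks:**
- The scene picture shows the coupler flat on the disc, the lever level and the arm well clear.
- The lever tip in that picture sits within a pixel of where a level lever should be, although one pixel is about 3° of lever angle.
- One check disagreed: the first wrist measurement put the lever tip 16 mm behind the socket axis instead of 28 mm. It was taken while the arm was still moving. Repeated at rest, it fell within about 3–5 pixels of the prediction, but that view can't separate small lever angles. The finger height at the stop is therefore the main evidence that the lever is home.
- I did not measure the other items on the bench again. Nothing touched them during the moves.

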